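Set out the sowing station from the seed carousel

ROBOT

A 7-joint arm with a two-finger parallel gripper is mounted at the origin on the work surface; the furniture and walls round the work are solid. World frame = base frame: x ahead of the robot, y to its left, z up, the work surface at z = 0. Lengths are in m, angles in rad, forces in N, time in s.
With the tool pointing down it reaches from about 0.425 to 0.95 m from the base axis. Payload 4.7 kg.
Tool frame: the origin (TCP) lies between the finger pads; the fingertips stand 25 mm ahead of it and the grasp point (between the pads) lies 6 mm ahead of it; z points along the fingers, y is the line along which they close (so a half turn about z gives the same grasp; the last joint's range is limited). The gripper opens to 85 mm and grips with 20 to 120 N. Pads are 22 mm wide; open, the fingers measure 114 mm over their backs; the gripper's body (76 mm by 85 mm) begins 54 mm behind the grasp point. The pads swing forward as they close: fully open they stand 13 mm farther back than shut.
Start: joints at [1.306, 0.469, -0.049, 1.532, 0.024, 1.141, -0.082], TCP at [0.158, -0.656, 0.256] pointing down, gripper open.
Joint ranges: [-2.59, 2.59], [-0.33, 1.99], [-1.39, 1.29], [0.1, 2.45], [-1.04, 4.18], [0.21, 1.99], [-2.66, 2.66]. Speed limits (rad/s): [2.57, 2.57, 3.14, 3.14, 3.14, 3.14, 3.14].

INTERFACE

Orientations are given as a 3x3 rotation matrix whose columns are the frame's x, y, z axes.
In Python, from rig import * gives the robot as it stands. Calls block until the motion is done:
- movep(position, orientation): joint-space move of the TCP to a pose.
- move_l(position, attitude=None, feed=0.15, until_force=None): straight line of the TCP; attitude=None keeps the orientation; feed is the mean speed in m/s. With until_force (N) it stops when the force on the tool has changed by that much, and returns True; else False.
- move_joints(angles): joint-space move.
- command_gripper(opening, newtons=None): finger opening in m; newtons is the grip in N (None keeps the last); returns when the fingers have stopped.
- sleep(seconds).
- inverse_kinematics(position, orientation): joint angles nearest the present ones, or None.
- sense(): the state.
- camera(name): name is "side" or "top"; returns (picture, depth): 420x560x3 uint8, red, green, blue; 420x560 float32, m along the optical axis (not along the pixel's ray), 0 where there is no reading.
- camera_params(name): a dict with "K" (3x3 intrinsics, pixels), "position" and "rotation" of the camera in the world. Camera axes: x right, y down, z forward; pixel columns grow to the right and rows downward; lengths in m; the calibration is good to about 2 mm. A picture is of the moment at which its call begins. camera_params takes no time and is no camera call.
A pose or a line that the arm cannot do raises Unreachable and nothing moves.
- finish_job(): hands the job in; it is judged then, once.
The state is a dict: "time_s": time; "joint_pos": joint angles; "qd": joint speeds; "joint_efforts": joint torques, N m; "position": TCP position; "tcp_rot": TCP orientation; "wrist_force": force on the tool from outside, world axes, zero at the start; "ft_torque": the same for the moment, N m; "finger_gap": finger opening in m; "gripper_force": force on a finger pad.
Only numpy, scipy, OpenCV 4.12 (cv2) and the standard library are available. Lean on these libraries where they do the work, as an engineer would, in place of code of your own. Each camera call takes 0.05 s, during which the arm holds its last target. There are 200 camera calls.

TASK

Set out this sowing station: bring every seed jar from the carousel (turn it by the knob on top until a jar stands in the opening of the clear hood, then lift it out) and stand each upright in its own square cell of the wooden rack. Also lift the little measuring pail up and off its hook and stand it upright in the rack's longer end cell. Leave the flower pot on the carousel, and when the jars are out turn it round to stand in the middle of the hood's opening, ready to sow; do not push the clay pot on the table about.

Things in the scene. Friction and masses are not known exactly. Their poses are not given: they have to be found in the camera images.
- hood: The carousel's fixed part: grey base 260 mm across, 10 mm high, and a clear round hood, radius 130 mm, with a 3 mm roof whose top is 100 mm above the table and a wall round the rim. One sector of 120 degrees, centred on this frame's -x, is left open above and at the side. Origin on the axis, at the table; z up.
- opening (a point): Middle of the hood's opening: 83.5 mm from the carousel's axis along the hood's -x, on the turntable's floor (20 mm above the table).
- knob (a point): Middle of the knob's grip bar, on the carousel's vertical axis, 120 mm above the table. The black bar is 48 mm long (this frame's x), 14 mm thick (y), 30 mm high, its top 135 mm above the table; a collar 68 mm across lies under it at 106 mm. Gripped across its thickness and turned about the vertical it turns the turntable, whose frame this is.
- turntable (a joint): Turn of the white turntable since the start, rad, anticlockwise from above positive; no stop either way in use; light friction (0.04 N m) holds it where it is left. Radius 123 mm, five compartments 72 degrees apart, each 72 mm wide, between a core 45 mm in radius and the rim; walls, core and rim 26 mm above the floor; one compartment's middle lies along the knob's +x.
- jar_1 (a point): A glass seed jar with a screw lid: upright cylinder 52 mm in diameter, 62 mm high over the body and 69 mm over the lid, 0.09 kg; point on its axis 31 mm above its underside. Starts upright in a compartment of the carousel; two or three of the three jars are there (else absent). Grip it round the body near the lid, about 50 mm up, above the walls beside it.
- jar_2 (a point): A glass seed jar with a screw lid: upright cylinder 52 mm in diameter, 62 mm high over the body and 69 mm over the lid, 0.09 kg; point on its axis 31 mm above its underside. Starts upright in a compartment of the carousel; two or three of the three jars are there (else absent). Grip it round the body near the lid, about 50 mm up, above the walls beside it.
- jar_3 (a point): A glass seed jar with a screw lid: upright cylinder 52 mm in diameter, 62 mm high over the body and 69 mm over the lid, 0.09 kg; point on its axis 31 mm above its underside. Starts upright in a compartment of the carousel; two or three of the three jars are there (else absent). Grip it round the body near the lid, about 50 mm up, above the walls beside it.
- pot (a point): The small black flower pot filled with soil that stands in a compartment of the carousel: 68 mm across the rim, 58 mm high; point on its axis 29 mm above its underside. It stays on the carousel.
- seed_jar_1: The same jar as jar_1; origin at the centre of its underside.
- seed_jar_2: The same jar as jar_2; origin at the centre of its underside.
- seed_jar_3: The same jar as jar_3; origin at the centre of its underside.
- rack: Fixed wooden rack on the table, 72 mm (x) by 292 mm (y), floor 4 mm thick, walls 4 mm thick, 28 mm high from the table. A row of cells along y: three cells 64 mm square, then at the +y end one 64 mm (x) by 80 mm (y). Origin at the centre of the underside.
- cell_1 (a point): Centre of the floor of a square jar cell of the rack (the first from the -y end), 4 mm above the table; 64 mm square inside. Axes as the rack's.
- cell_2 (a point): Centre of the floor of a square jar cell of the rack (the second from the -y end), 4 mm above the table; 64 mm square inside. Axes as the rack's.
- cell_3 (a point): Centre of the floor of a square jar cell of the rack (the third from the -y end), 4 mm above the table; 64 mm square inside. Axes as the rack's.
- end_cell (a point): Centre of the floor of the rack's longer end cell (64 by 80 mm inside), 4 mm above the table, for the measuring pail. Axes as the rack's.
- hook_arm (a point): Point on the axis of the hook's level arm, 190 mm above the table, where the pail hangs. The post (12 mm thick, top at 192 mm) is 50 mm from here along +x; the arm (8 mm thick) runs on along -x for 26 mm, then bends up to a tip whose top is 24 mm above the arm's axis, 42 mm along -x from here. The pail comes off by going up 25 to 50 mm, then along -x.
- measure_grip (a point): Middle of the upright wooden grip of the measuring pail, which starts hanging by its arched wire bail over the hook's arm. The grip is 16 mm thick along this frame's y, 22 mm along x and 34 mm high, its top 14 mm above this point. Below, the bail spreads 53 mm along y; the pail is round, 50 mm across the rim, 42 mm high, its underside 128 mm below this point. 0.09 kg.
- measure: The measuring pail of measure_grip; origin at the centre of its underside, z up its axis.
- pot_1: Bystander: a clay flower pot, 68 mm across, 82 mm high, loose on the table behind the gap between carousel and rack; origin at its underside.
There are look-alikes about, which are no part of the job. Of the things shaped like the measure, the aluminium one is meant.

How it is judged:
By the outcome, as a careful person would: the job done as asked, in the order asked, and still so for the second after the job is handed in, with the robot touching nothing.
Of seed_jar_1, seed_jar_2, seed_jar_3 only 2 to 3 are there at a start; the rules pass over those that are not, and their reading is None.
At some moment in a run one of seed_jar_1, seed_jar_2, seed_jar_3 may be knocked a few centimetres aside while the robot is not near it.
It also fails if it takes over 210 s, if anything falls off the work surface, if the arm or the gripper's body presses on something with over 40 N, if the wrist force passes 120 N, or if a joint passes its speed limit or range.

## Working session

There is one attempt and no reset: what is moved stays moved. The work goes in short steps, each a Python script; the robot and the scene stay as the last script left them, time stands still between calls to the robot, and variables do not carry over. Pictures are saved under pics/ and viewed, at most 14 in all, crops included, and the job is handed in when it is done.

```bash
ls; mkdir -p pics
python3 - <<'E'
from rig import *
import cv2,numpy as np
for n in("top","side"):
    p,d=camera(n); cv2.imwrite(f"pics/{n}0.png",p[...,::-1]); np.savez(f"{n}0.npz",p=p,d=d)
    c=camera_params(n); print(n,c["K"],c["position"],c["rotation"])
s=sense();print(s["time_s"],s["position"],s["tcp_rot"])
E
```

```text
pics
top [[444.3074421    0.         278.57005529]
 [  0.         444.3074421  201.66445256]
 [  0.           0.           1.        ]] [0.2543058  0.09901124 1.47541326] [[-0.0156308  -0.98899385  0.14712865]
 [-0.99974643  0.01784413  0.01373562]
 [-0.01620983 -0.14687665 -0.98902199]]
side [[500.69611521   0.         284.85525285]
 [  0.         500.69611521 206.59817566]
 [  0.           0.           1.        ]] [-0.21247796  1.18743572  1.07892159] [[-0.85949827 -0.28859858  0.42186915]
 [-0.51059455  0.52284476 -0.68258814]
 [-0.02357811 -0.80208741 -0.59674103]]
0.1 [ 0.15760452 -0.65583796  0.25537181] [[ 9.72320821e-01  2.33649332e-01 -4.59650896e-04]
 [ 2.33649780e-01 -9.72319271e-01  1.73655460e-03]
 [-4.11826037e-05 -1.79588552e-03 -9.99998387e-01]]
```

View pics/top0.png

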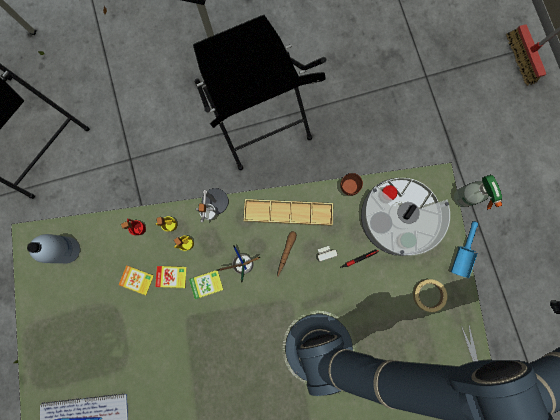

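View pics/side0.png

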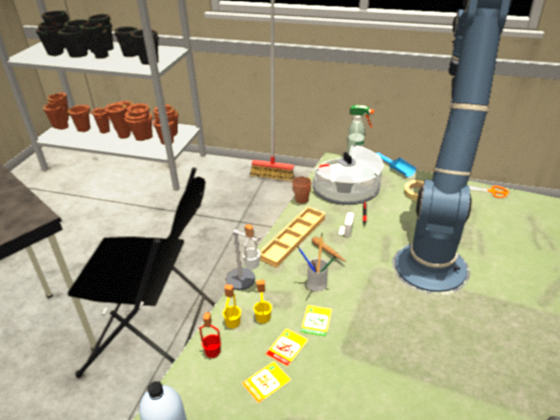

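The top view shows the carousel centred near (405,215), the rack at (289,212), the hook and pail at (208,205) and the clay pot at (350,185). I'll enlarge both views.

```bash
cat > h.py <<'E'
from rig import *
import cv2,numpy as np
def ray(n,u,v):
    c=camera_params(n);K=np.array(c["K"]);d=np.array(c["rotation"])@np.array([(u-K[0,2])/K[0,0],(v-K[1,2])/K[1,1],1]);return np.array(c["position"]),d
def atz(n,u,v,z):
    p,d=ray(n,u,v);return p+d*(z-p[2])/d[2]
def proj(n,P):
    c=camera_params(n);q=(np.atleast_2d(P)-c["position"])@np.array(c["rotation"]);q=q@np.array(c["K"]).T;return q[:,:2]/q[:,2:]
def cloud(n,d):
    v,u=np.mgrid[:d.shape[0],:d.shape[1]];c=camera_params(n);K=np.array(c["K"])
    q=np.stack([(u-K[0,2])/K[0,0]*d,(v-K[1,2])/K[1,1]*d,d],-1);return q@np.array(c["rotation"]).T+c["position"]
def R(yaw):  # tool down; closing axis y at angle yaw+90deg
    c,s=np.cos(yaw),np.sin(yaw);return np.array([[c,s,0],[s,-c,0],[0,0,-1.]])
def crop(n,name,x0,y0,x1,y1,k):
    p,d=camera(n);cv2.imwrite("pics/"+name,cv2.resize(p[y0:y1,x0:x1,::-1],None,fx=k,fy=k,interpolation=cv2.INTER_CUBIC));return p,d
E
python3 - <<'E'
import cv2
a=cv2.imread("pics/top0.png")[165:265,190:456];a=cv2.resize(a,None,fx=3,fy=3,interpolation=cv2.INTER_CUBIC)
b=cv2.imread("pics/side0.png");b1=cv2.resize(b[140:215,285:395],None,fx=3.6,fy=3.6,interpolation=cv2.INTER_CUBIC)
b2=cv2.resize(b[200:300,215:335],None,fx=2.7,fy=2.7,interpolation=cv2.INTER_CUBIC)
import numpy as np
o=np.zeros((600,800,3),np.uint8);o[:300,:798]=a;o[300:570,:396]=b1;o[300:570,400:724]=b2
cv2.imwrite("pics/z.png",o)
E
```

```text
(no output)
```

View pics/z.png

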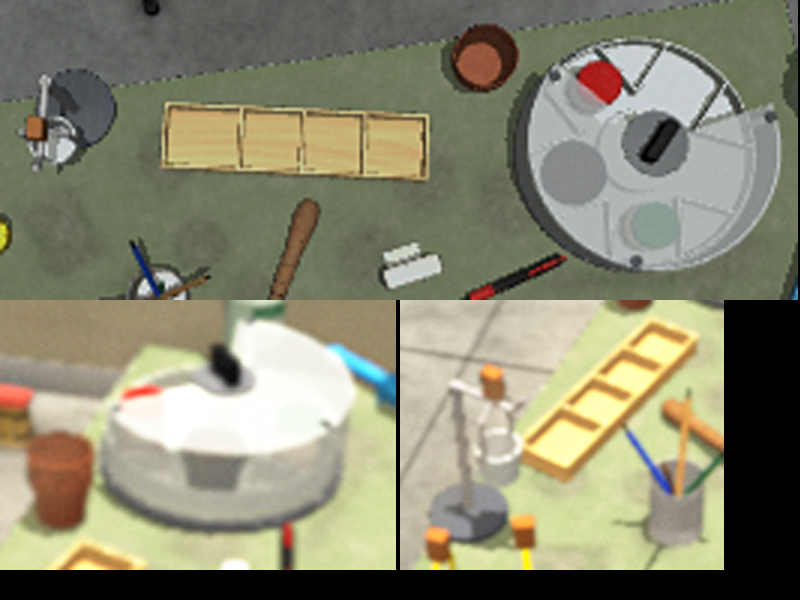

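The enlarged view shows a red-lidded jar at about (595,85), partly in the opening. The dark pot is at (573,172), a green-lidded jar at (655,225), and the other two compartments are empty. The hood opens away from the robot. The aluminium pail hangs left of its post, with its orange grip at (35,127).

Run:
```python
from h import *
f=np.load("top0.npz");p,d=f["p"].astype(int),f["d"];C=cloud("top",d)
def px(x,y):return x/3+190-.33,y/3+165-.33
for q in((555,75),(636,262),(770,117)):print("screw",atz("top",*px(*q),.1).round(4))
k=atz("top",*px(658,140),.135);print("knobtop",k)
m=(C[...,2]>.12)&(C[...,2]<.15)&(np.hypot(C[...,0]-k[0],C[...,1]-k[1])<.05)
pts=C[m];r=cv2.minAreaRect((pts[:,:2]*1000).astype(np.float32));print("knob",m.sum(),pts.mean(0),r)
dk=(p.max(-1)<45);dk[:,:395]=0;dk[:,424:]=0;dk[:200]=0;dk[224:]=0
v,u=np.nonzero(dk);P=np.array([atz("top",a,b,.135) for a,b in zip(u,v)]);r=cv2.minAreaRect((P[:,:2]*1000).astype(np.float32));print("knobcol",len(u),P.mean(0),r)
m=np.zeros(d.shape,bool);m[195:232,240:340]=1;m&=(C[...,2]>.017)&(C[...,2]<.04)
pts=C[m];print("rack",m.sum(),pts.mean(0),cv2.minAreaRect((pts[:,:2]*1000).astype(np.float32)))
for n,q in((("lidred"),(600,85)),("pot",(573,172)),("green",(655,225)),("empty1",(690,75)),("empty2",(740,180)),("clay",(483,62))):
    u,v=map(round,px(*q));print(n,C[v,u].round(4),atz("top",u,v,.1).round(4))
o=(p[...,0]>150)&(p[...,1]<120)&(p[...,2]<60);o[:,:190]=0;o[:,215:]=0;o[:195]=0;o[225:]=0
print("grip",o.sum(),np.median(C[o],0),C[o].min(0),C[o].max(0),np.argwhere(o).mean(0))
s=np.load("side0.npz");ps,ds=s["p"].astype(int),s["d"];Cs=cloud("side",ds)
o=(ps[...,0]>150)&(ps[...,1]<140)&(ps[...,2]<80);o[:,:240]=0;o[:,256:]=0;o[:220]=0;o[240:]=0
print("gripS",o.sum(),np.median(Cs[o],0),Cs[o].min(0),Cs[o].max(0),np.argwhere(o).mean(0))
# hook region points
m=np.zeros(d.shape,bool);m[180:225,190:232]=1;m&=(C[...,2]>.14)
for b in np.argwhere(m)[::3]:print(b,C[b[0],b[1]].round(3),p[b[0],b[1]],end=";")
print();m=np.zeros(ds.shape,bool);m[222:245,228:262]=1;m&=(Cs[...,2]>.16)&(Cs[...,0]<1)
for b in np.argwhere(m)[::3]:print(b,Cs[b[0],b[1]].round(3),ps[b[0],b[1]],end=";")
```

```text
screw [ 0.4915 -0.1834  0.1   ]
screw [ 0.2962 -0.2567  0.1   ]
screw [ 0.4432 -0.4033  0.1   ]
knobtop [ 0.4170014  -0.27659086  0.135     ]
knob 84 [ 0.41746621 -0.28000602  0.13361143] ((417.43060302734375, -280.93023681640625), (14.884438514709473, 47.78288269042969), 54.24028015136719)
knobcol 91 [ 0.41588756 -0.27711952  0.135     ] ((416.06805419921875, -277.2359924316406), (16.467390060424805, 50.67398452758789), 53.97506332397461)
rack 405 [0.43670386 0.08579587 0.02684437] ((423.43408203125, 89.55917358398438), (291.14190673828125, 99.9421615600586), 86.41580963134766)
lidred [ 0.4823 -0.234   0.0861] [ 0.48   -0.2307  0.1   ]
pot [ 0.3895 -0.1981  0.1003] [ 0.3895 -0.1981  0.1   ]
green [ 0.3325 -0.2781  0.1001] [ 0.3325 -0.2781  0.1   ]
empty1 [ 0.5016 -0.3496  0.0187] [ 0.4878 -0.3245  0.1   ]
empty2 [ 0.3773 -0.3669  0.0999] [ 0.3773 -0.3669  0.1   ]
clay [ 0.5206 -0.1207  0.0298] [ 0.5077 -0.1101  0.1   ]
grip 11 [0.43053455 0.33645155 0.23107194] [0.41944514 0.32962018 0.22904337] [0.43696643 0.34229214 0.23719658] [206.         201.09090909]
gripS 33 [0.42251039 0.34
[... 5700 characters left out ...]
 252] [0.419 0.341 0.193] [229 216 202];[238 255] [0.426 0.319 0.174] [233 222 209];[238 259] [0.394 0.344 0.205] [165 152 136];[239 236] [0.475 0.343 0.167] [143 135 126];[239 247] [0.429 0.351 0.192] [233 224 211];[239 251] [0.423 0.342 0.188] [195 184 167];[239 254] [0.413 0.342 0.192] [244 239 233];[239 257] [0.398 0.348 0.203] [195 183 165];[240 235] [0.479 0.342 0.161] [149 139 128];[240 247] [0.429 0.352 0.19 ] [230 222 207];[240 255] [0.407 0.345 0.194] [228 215 204];[240 258] [0.397 0.345 0.198] [169 156 137];[241 247] [0.429 0.352 0.185] [227 216 202];[241 257] [0.402 0.343 0.191] [177 166 147];[243 244] [0.433 0.361 0.184] [229 221 204];[244 244] [0.432 0.363 0.182] [234 224 211];
```

Run:
```python
from h import *
f=np.load("top0.npz");p,d=f["p"].astype(int),f["d"];C=cloud("top",d)
A=np.array([[491.5,-183.4],[296.2,-256.7],[443.2,-403.3]]);M=np.c_[2*A,np.ones(3)];print("circ",np.linalg.solve(M,(A**2).sum(1))[:2])
# hood roof points
m=(abs(C[...,2]-.1)<.004)&(abs(C[...,0]-.417)<.14)&(abs(C[...,1]+.279)<.14)
X=C[m][:,:2];c=np.array([.417,-.279])
r=np.hypot(*(X-c).T);a=np.degrees(np.arctan2(*(X-c).T[::-1]))
for lo in np.arange(-180,180,30):
    s=(a>=lo)&(a<lo+30);print(lo,s.sum(),np.percentile(r[s],98).round(4) if s.sum()>10 else '',end=' | ')
h=np.histogram(a[(r>.05)&(r<.12)],bins=np.arange(-90,80,4));print("\n",list(zip(h[1],h[0])))
# rack: yellowish pixels
hsv=cv2.cvtColor(f["p"],cv2.COLOR_RGB2HSV);k=((hsv[...,0]>10)&(hsv[...,0]<27)&(hsv[...,1]>75)&(hsv[...,2]>100)).astype(np.uint8)
k[:195]=0;k[232:]=0;k[:,:240]=0;k[:,340:]=0
k=cv2.morphologyEx(k,cv2.MORPH_CLOSE,np.ones((3,3)));v,u=np.nonzero(k)
P=np.array([atz("top",i,j,.026)[:2] for i,j in zip(u,v)])*1000
print("rack",len(u),cv2.minAreaRect(P.astype(np.float32)))
for q in((165,103),(430,115),(427,180),(162,168)):print(atz("top",q[0]/3+189.67,q[1]/3+164.67,.028).round(4))
m=(abs(C[...,2]-.028)<.006)&(k>0);print(m.sum(),cv2.minAreaRect((C[m][:,:2]*1000).astype(np.float32)))
for yaw in (-36,144,-84,96,-12,168,60,90,0):
    for pos in((.417,-.279,.137),(.499,-.296,.078),(.43,.34,.227),(.44,.0,.06),(.35,.34,.27),(.44,.19,.14)):
        q=inverse_kinematics(pos,R(np.radians(yaw)));print(yaw,pos,None if q is None else np.round(q,2)[[0,4,6]])
```

```text
circ [ 417.22912946 -282.34118669]
-180 366 0.1284 | -150 356 0.1291 | -120 371 0.1306 | -90 233 0.1316 | -60 0  | -30 5  | 0 8  | 30 174 0.1266 | 60 353 0.1268 | 90 358 0.1262 | 120 355 0.1261 | 150 356 0.1271 | 
 [(np.int64(-90), np.int64(41)), (np.int64(-86), np.int64(33)), (np.int64(-82), np.int64(40)), (np.int64(-78), np.int64(31)), (np.int64(-74), np.int64(22)), (np.int64(-70), np.int64(0)), (np.int64(-66), np.int64(0)), (np.int64(-62), np.int64(0)), (np.int64(-58), np.int64(0)), (np.int64(-54), np.int64(0)), (np.int64(-50), np.int64(0)), (np.int64(-46), np.int64(0)), (np.int64(-42), np.int64(0)), (np.int64(-38), np.int64(0)), (np.int64(-34), np.int64(0)), (np.int64(-30), np.int64(0)), (np.int64(-26), np.int64(0)), (np.int64(-22), np.int64(0)), (np.int64(-18), np.int64(0)), (np.int64(-14), np.int64(0)), (np.int64(-10), np.int64(0)), (np.int64(-6), np.int64(0)), (np.int64(-2), np.int64(0)), (np.int64(2), np.int64(0)), (np.int64(6), np.int64(0)), (np.int64(10), np.int64(0)), (np.int64(14), np.int64(0)), (np.int64(18), np.int64(0)), (np.int64(22), np.int64(0)), (np.int64(26), np.i
[... 2277 characters left out ...]
078) [ 0.74  0.29 -0.32]
60 (0.43, 0.34, 0.227) [-0.12  0.33 -1.58]
60 (0.44, 0.0, 0.06) [ 0.48  0.55 -1.15]
60 (0.35, 0.34, 0.27) [-0.16  0.19 -1.57]
60 (0.44, 0.19, 0.14) [ 0.29  0.53 -1.52]
90 (0.417, -0.279, 0.137) [0.92 0.26 0.26]
90 (0.499, -0.296, 0.078) [0.82 0.37 0.14]
90 (0.43, 0.34, 0.227) [ 0.11  0.56 -1.26]
90 (0.44, 0.0, 0.06) [ 0.51  0.58 -0.65]
90 (0.35, 0.34, 0.27) [ 0.1   0.36 -1.2 ]
90 (0.44, 0.19, 0.14) [ 0.25  0.49 -0.97]
0 (0.417, -0.279, 0.137) [ 0.68  0.11 -1.17]
0 (0.499, -0.296, 0.078) [ 0.6   0.14 -1.23]
0 (0.43, 0.34, 0.227) [-0.86 -0.05 -2.27]
0 (0.44, 0.0, 0.06) [ 0.3   0.38 -2.03]
0 (0.35, 0.34, 0.27) [-0.98 -0.02 -2.4 ]
0 (0.44, 0.19, 0.14) [ 0.33  0.58 -2.62]
```

```bash
cat >> h.py <<'E'
AX=np.array([.417,-.2815]);OP=-12.5
RC=np.array([.4368,.0887]);ry=np.radians(-3.67)
def cell(off,z):return np.r_[RC+off*np.array([-np.sin(ry),np.cos(ry)]),z]
D=np.radians
def turn(y0,y1,zg=.137):
    movep([*AX,.20],R(D(y0)));command_gripper(.04,40);move_l([*AX,zg],feed=.1,until_force=15)
    command_gripper(0.0,40);print("gap",sense()["finger_gap"],sense()["position"])
    n=max(2,int(abs(y1-y0)/12))
    for y in np.linspace(y0,y1,n+1)[1:]:move_l([*AX,zg],R(D(y)),feed=.1)
    print(sense()["wrist_force"].round(1) if hasattr(sense()["wrist_force"],'round') else sense()["wrist_force"])
    command_gripper(.04);move_l([*AX,.20],feed=.2)
E
python3 - <<'E'
from h import *
turn(144,96-.5)
movep([.42,-.12,.3],R(D(95)))
crop("top","t1.png",340,150,470,270,5);print(sense()["time_s"])
E
```

```text
gap 0.013159606890630539 [ 0.41758809 -0.2815405   0.13780101]
[0.6 1.6 6.4]
6.5333
```

View pics/t1.png

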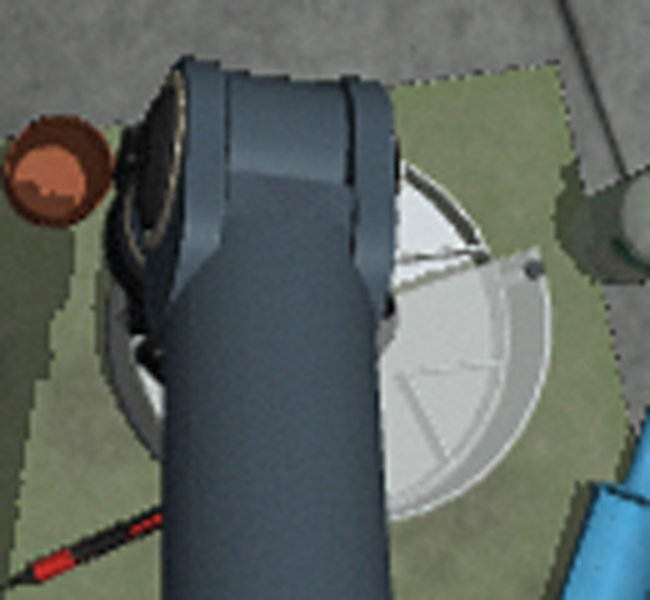

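The arm hides the carousel in this picture. I'll move it aside and measure by colour.

```bash
cat >> h.py <<'E'
def lidpos(n,p,kind,c=None,rad=.14):
    hsv=cv2.cvtColor(p,cv2.COLOR_RGB2HSV);H,S,V=hsv[...,0],hsv[...,1],hsv[...,2]
    k=((H<8)|(H>172))&(S>150)&(V>80) if kind=="red" else (H>40)&(H<95)&(S>60)&(V>40)
    u0=proj(n,[[*(AX if c is None else c),.089]])[0];f=440/1.3
    v,u=np.mgrid[:p.shape[0],:p.shape[1]];k&=np.hypot(u-u0[0],v-u0[1])<rad*f
    nl,lab,st,cen=cv2.connectedComponentsWithStats(k.astype(np.uint8))
    if nl<2:return None
    i=1+np.argmax(st[1:,4]);P=atz(n,*cen[i],.089);return P.round(4),st[i]
E
python3 - <<'E'
from h import *
movep([.45,.08,.35],R(D(90)))
p,d=crop("top","t2.png",340,150,470,270,5);print(sense()["time_s"])
P=lidpos("top",p,"red");print(P);q=P[0][:2]-AX;print(np.hypot(*q),np.degrees(np.arctan2(q[1],q[0])))
C=cloud("top",d);m=(C[...,2]>.122)&(C[...,2]<.15)&(np.hypot(C[...,0]-AX[0],C[...,1]-AX[1])<.05)
print(C[m].mean(0),cv2.minAreaRect((C[m][:,:2]*1000).astype(np.float32)))
E
```

```text
7.425
(array([ 0.4988, -0.2989,  0.089 ]), array([403, 180,  16,  15, 178], dtype=int32))
0.08363013810822034 -12.008626857003696
[ 0.41775619 -0.28047668  0.13379472] ((418.0577697753906, -281.5596923828125), (13.732345581054688, 47.862545013427734), 5.446902275085449)
```

View pics/t2.png

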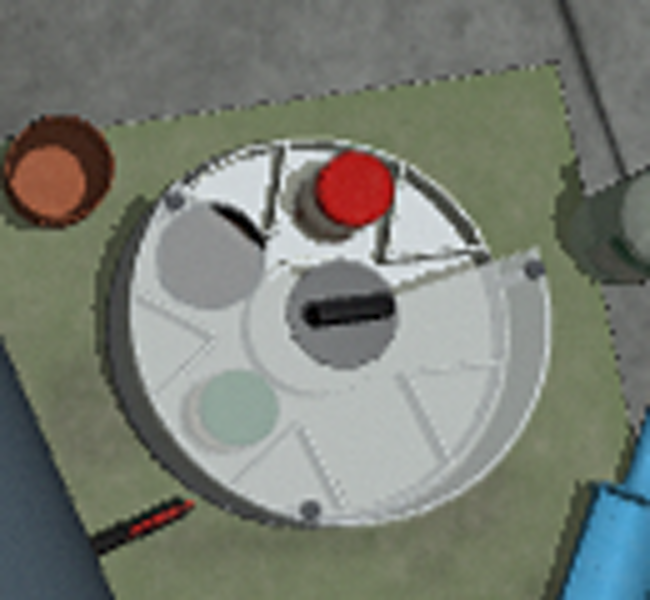

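The red jar now stands in the middle of the opening, with the pot and green jar under the hood. I'll pick it and place it in cell_1.

```bash
cat >> h.py <<'E'
def jar(xy,off,place=True):
    yw=D(180+OP)
    movep([*xy,.20],R(yw));command_gripper(.070,30);move_l([*xy,.079],feed=.12,until_force=12)
    command_gripper(.03,30);s=sense();print("grip",s["finger_gap"],s["position"],s["gripper_force"])
    z=s["position"][2];move_l([*xy,.21],feed=.15)
    c=cell(off,.21);b=(ry+np.pi/2);movep(c,R(b))
    hit=move_l(cell(off,z-.016+.001),feed=.1,until_force=8);print("down",hit,sense()["position"],sense()["finger_gap"])
    command_gripper(.070);move_l(c,feed=.2);print(sense()["time_s"])
E
python3 - <<'E'
from h import *
jar([.4988,-.2989],-.110)
turn(95.5,-48.5)
movep([.45,.20,.35],R(D(60)))
p,d=crop("top","t3.png",230,150,470,270,3.3);print(sense()["time_s"])
print("green",lidpos("top",p,"green"));print("red",lidpos("top",p,"red",cell(-.11,0)[:2],.08),cell(-.11,.03))
E
```

```text
grip 0.049967994620642414 [ 0.49927731 -0.2992966   0.08014968] 30.988942924886942
down False [ 0.43017506 -0.02105929  0.06561141] 0.04963079227733297
16.35
gap 0.013050354013301239 [ 0.41804901 -0.28171611  0.13788559]
[ 2.2 -0.4  6. ]
25.925
green (array([ 0.4987, -0.2992,  0.089 ]), array([403, 180,  16,  16, 193], dtype=int32))
red (array([ 0.4298, -0.0204,  0.089 ]), array([316, 203,  15,  16, 180], dtype=int32)) [ 0.42975892 -0.02107442  0.03      ]
```

View pics/t3.png

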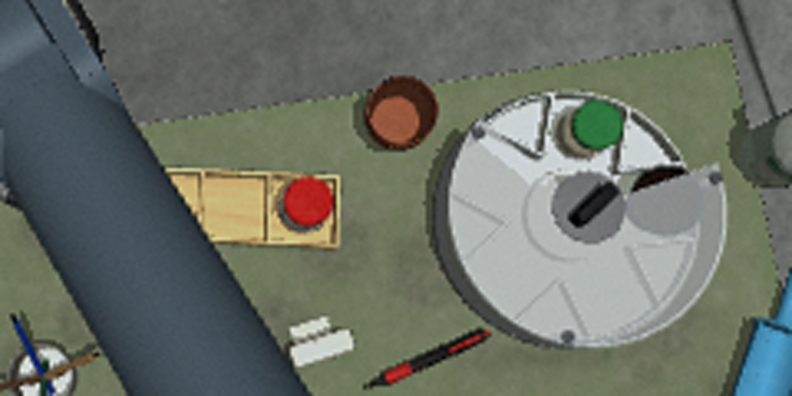

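Red is in cell_1, the pot is at the right, and the green jar is in the middle of the opening. I'll place the green jar, then take the pail.

Run:
```python
from h import *
jar([.4988,-.2992],-.042)
# pail
Rg=R(D(178));g=np.array([.429,.340])
movep([*g,.32],Rg);command_gripper(.045,30)
hit=move_l([*g,.229],feed=.1,until_force=6);print("hit",hit,sense()["position"])
command_gripper(0,40);s=sense();print("grip",s["finger_gap"],s["position"],s["wrist_force"])
move_l([*g,.229+.038],feed=.08,until_force=12);print(sense()["position"],sense()["wrist_force"])
crop("side","s1.png",190,170,350,290,5);print(sense()["time_s"])
```

```text
grip 0.048676976688713944 [ 0.49930871 -0.2995803   0.08015833] 30.982201241422445
down False [0.43451686 0.04686185 0.06559996] 0.04859318402906767
35.9167
hit False [0.42933956 0.34035678 0.22964066]
grip 0.015506551914895115 [0.42971521 0.3384529  0.22974855] [-0.76975713 -5.70249184  5.61182798]
[0.42878895 0.34005798 0.26687193] [-0.39540185 -0.9521124  -0.75098101]
39.575
```

View pics/s1.png

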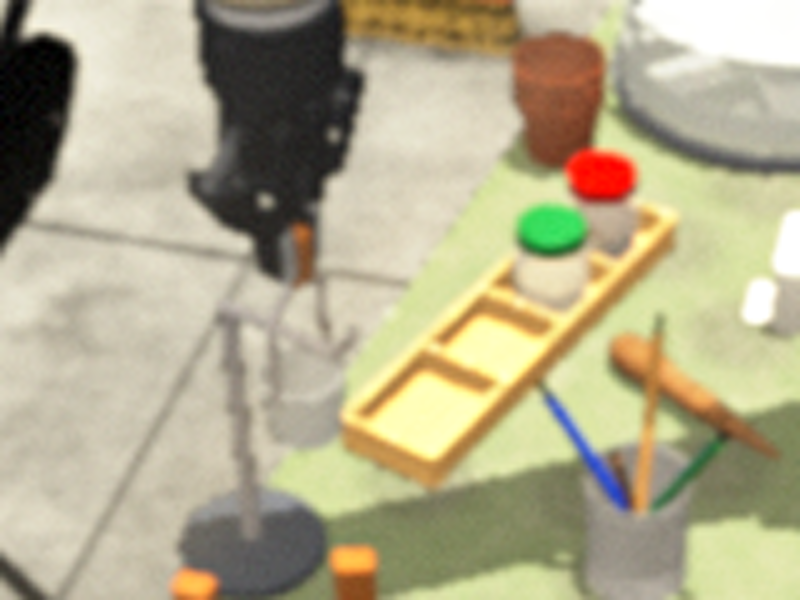

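The pail is gripped and its bail stands above the hook's arm, with both jars upright in cells 1 and 2. I'll draw the pail off along −x and check it before placing.

Run:
```python
from h import *
g=np.array([.429,.340])
print(move_l([g[0]-.095,.344,.267],feed=.1,until_force=8),sense()["wrist_force"])
move_l([g[0]-.095,.344,.33],feed=.15)
e=cell(.102,.25);yw=D(180)+ry
movep(e,R(yw));print(e,sense()["position"],sense()["finger_gap"],sense()["wrist_force"])
p,d=crop("side","s2.png",190,170,350,290,5)
C=cloud("side",d);m=(C[...,2]>.09)&(C[...,2]<.165)&(np.hypot(C[...,0]-e[0],C[...,1]-e[1])<.05)
print(C[m].min(0),C[m].max(0),C[m].mean(0))
p,d=camera("top");C=cloud("top",d);m=(C[...,2]>.09)&(C[...,2]<.165)&(np.hypot(C[...,0]-e[0],C[...,1]-e[1])<.05)
print(m.sum(),C[m].min(0),C[m].max(0)) if m.any() else 0
print(sense()["time_s"])
```

```text
False [ 0.93917149 -0.64721673 -2.10410548]
[0.443329   0.19049083 0.25      ] [0.44275002 0.1920239  0.25000836] 0.01530856654314732 [-0.2640704   0.18347271 -1.06834248]
[0.41754451 0.16760688 0.10472383] [0.46703282 0.22286463 0.1647825 ] [0.4410865  0.19600078 0.13596259]
42.175
```

View pics/s2.png

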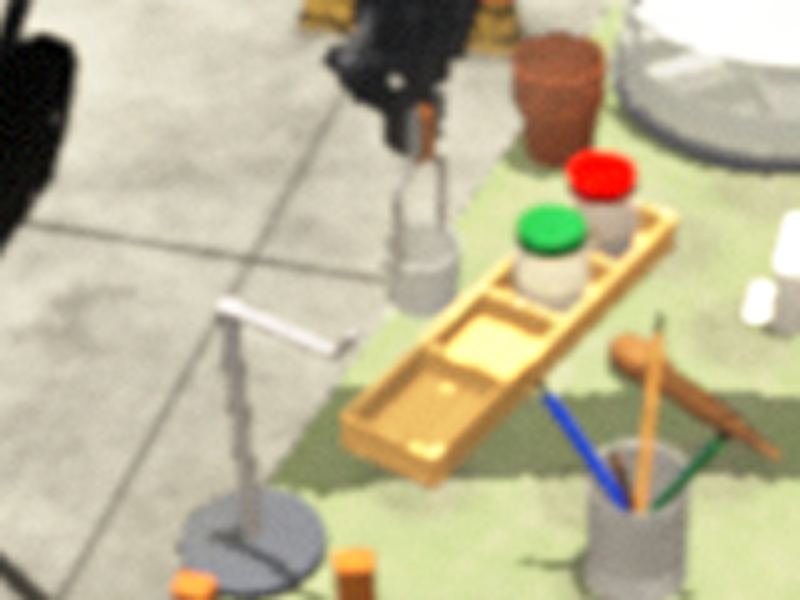

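The pail hangs plumb from the gripper, about 2–3 mm toward +y of the cell's centre. I'll lower it, then turn the pot to the opening.

Run:
```python
from h import *
e=cell(.100,.25);e[0]+=.001
move_l([*e[:2],.165],feed=.12)
print(move_l([*e[:2],.134],feed=.03,until_force=4),sense()["position"],sense()["wrist_force"])
command_gripper(.045);move_l([*e[:2],.26],feed=.12)
turn(-48.5,23.5)
movep([.40,-.60,.35],R(D(40)))
p,d=crop("top","t4.png",190,150,450,270,3);C=cloud("top",d);print(sense()["time_s"])
m=(C[...,2]>.122)&(C[...,2]<.15)&(np.hypot(C[...,0]-AX[0],C[...,1]-AX[1])<.05)
print(C[m].mean(0),cv2.minAreaRect((C[m][:,:2]*1000).astype(np.float32)))
for k,o in(("red",-.11),("green",-.042)):print(k,lidpos("top",p,k,cell(o,0)[:2],.07),cell(o,0))
crop("side","s4.png",220,140,400,275,4.4)
```

```text
True [0.44434043 0.18799864 0.14513118] [-0.60453789 -1.61949721  5.81376314]
gap 0.013192735762108106 [ 0.4176518  -0.28149245  0.13769485]
[0.7 0.4 7.8]
53.0
[ 0.41762884 -0.28041168  0.13296198] ((417.8552551269531, -281.29132080078125), (47.32659912109375, 16.288162231445312), 22.945178985595703)
red (array([ 0.4298, -0.0205,  0.089 ]), array([316, 203,  15,  16, 181], dtype=int32)) [ 0.42975892 -0.02107442  0.        ]
green (array([0.4312, 0.0467, 0.089 ]), array([294, 203,  16,  16, 183], dtype=int32)) [0.43411159 0.04678613 0.        ]
```

View pics/t4.png

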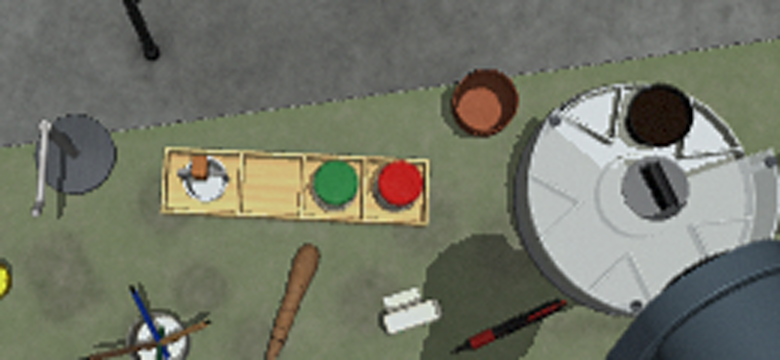

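View pics/s4.png

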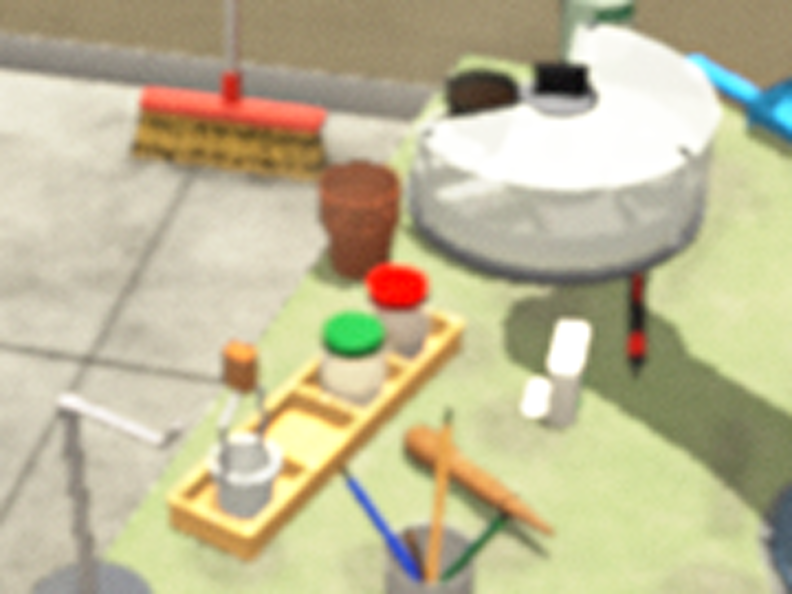

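Run:
```python
from h import *
q=atz("top",660/3+189.7,113/3+149.7,.078)[:2]-AX;print(np.hypot(*q),np.degrees(np.arctan2(q[1],q[0])))
sleep(.5);p,_=camera("top")
for k,o in(("red",-.11),("green",-.042)):print(k,lidpos("top",p,k,cell(o,0)[:2],.07)[0])
print(finish_job())
```

```text
0.08548862210584125 -11.993692041332054
red [ 0.4298 -0.0204  0.089 ]
green [0.431  0.0468 0.089 ]
the job is handed in; nothing more can be done
None
```

The job is handed in at about 54 s of the 210 s allowed. Both jars on the carousel (red and green; there was no third) are upright in cells 1 and 2, the aluminium pail is upright in the end cell, and the flower pot is in the middle of the hood's opening. The clay pot wasn't touched.

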